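# Seat a vial stopper on the guarded hand press

## Robot

A 7-joint arm with a two-finger parallel gripper is mounted at the origin on a cart in front of the work surface, level with it; the furniture and walls round the work are solid. World frame = base frame: x ahead of the robot, y to its left, z up, the work surface at z = 0. Lengths are in m, angles in rad, forces in N, time in s.
With the tool pointing down it reaches from about 0.4 to 0.85 m from the base axis. Payload 4.5 kg.
Tool frame: the origin (TCP) lies at the very end of the fingers, on their centre line; the grasp point (between the pads) lies 19 mm behind it (r.pinch_z is the distance from the TCP to the grasp point, in m); z points along the fingers, y is the line along which they close (so a half turn about z gives the same grasp; the last joint's range is limited). The gripper opens to 85 mm and grips with 20 to 120 N. Pads are 22 mm wide; open, the fingers measure 114 mm over their backs; the gripper's body (76 mm by 85 mm) begins 54 mm behind the grasp point. The pads swing forward as they close: fully open they stand 13 mm farther back than shut.
Start: joints at [-1.313, 0.689, -0.195, 1.565, 0.157, 0.902, -0.215], TCP at [0.139, 0.609, 0.199] pointing down, gripper open.
Joint ranges: [-3.01, 3.01], [-0.46, 2.08], [-1.47, 1.51], [0.13, 2.56], [-1, 4.14], [0.04, 2.09], [-2.66, 2.66]. Speed limits (rad/s): [2.57, 2.57, 3.14, 3.14, 3.14, 3.14, 3.14].

## Interface

Orientations are given as [roll, pitch, yaw] about the fixed x, y, z axes, in that order (R = Rz(yaw) Ry(pitch) Rx(roll)).
In Python, from workcell import r gives the robot as it stands. The module is installed in compiled form; this text tells all that it offers.
- The arm moves only by the tool send_rows, never from a script. Its argument "plan" is a list of rows, each an object of numbers: "dx", "dy", "dz": the shift along the world's x, y, z in cm; "wx", "wy", "wz": the turn, a rotation vector about the world's x, y, z in rad; "claw": the finger opening in cm, from 0 to 8.54. In form: [{"dx": .., "dy": .., "dz": .., "wx": .., "wy": .., "wz": .., "claw": ..}, ...]. A call has exactly 5 rows; each row shifts and turns the commanded pose from where the row before left it; what a row does not reach is not made up. A row lasts 1/10 s, in which the tool goes at most 50 mm and 8.59 degrees, less where a joint would pass 70% of its speed; a pose out of reach is approached as far as the arm can. A call with a gripper value outside its range is refused whole. The fingers move at their own pace and stop on an object; "grip_force" is the grip in N (left out, the last holds). Time passes only in rows, so rows that do not move let the fingers close, or fill a call up. It gives the time, the measured TCP pose, the force, the opening and the grip force at its end, in the units of the state.
- r.get_obs(): the state, without advancing time (a new reading comes with each control period).
- r.capture(name): name is "scene" or "top" or "wrist"; returns the picture (480x640x3 uint8, red, green, blue); there is no depth.
- r.get_calibration(name): a dict with "fx", "fy", "cx", "cy" (pixels), "R" (3x3) and "t" (3): a world point X has camera coordinates R X + t. Camera axes: x right, y down, z forward; pixel columns grow to the right and rows downward; lengths in m; the calibration is good to about 2 mm. The wrist camera is an equidistant fisheye: a pixel r from the principal point sees the ray r / f radians off the axis. A picture is of the moment at which its call begins: read the wrist's pose just before it. get_calibration takes no time and is no camera call; for the wrist camera it gives the pose at the moment of the call.
- r.close_job(): hands the job in; it is judged then, once.
The state is a dict: "time_s": time; "joint_positions": joint angles; "qvel": joint speeds; "joint_torque": joint torques, N m; "eef_pos": TCP position; "orientation": TCP orientation; "force": force on the tool from outside, world axes, zero at the start; "ft_torque": the same for the moment, N m; "gripper_width": finger opening in m; "finger_force": force on a finger pad.
Only numpy, scipy, OpenCV 4.12 (cv2) and the standard library are available. Lean on these libraries where they do the work, as an engineer would, in place of code of your own. Each camera call takes 0.05 s, during which the arm holds its last target. There are 200 camera calls.

## Task

Seat the grey stopper in the amber vial on the hand press: push the outer face of the carriage's blue upright handle until the carriage is all the way in and the vial stands under the ram, then reach down through the yellow-edged window on top of the guard, press the red lever paddle all the way down so that the stopper goes fully home, and let the lever spring back up. Only push and press with the fingertips: grip and lift nothing, do not touch the guard or the vial, and leave the two bottles, the cup and the timer beside the press undisturbed.

Things in the scene. Friction and masses are not known exactly. Their poses are not given: they have to be found in the camera images.
- press: White hand press for vial stoppers, bolted down. Origin on the worktop; x runs from its front (robot side) to the column at the back, y to its left, z up. Foot 16 mm high, x -0.073 to +0.052, y +-0.061; behind it the column, y +-0.032 to x = +0.091, 145 mm high. A 60 mm wide bed (24 mm high) centred on x = +0.020 runs out right to y = -0.226. Ram axis at x = +0.020, y = 0.
- guard: Guard fixed on the press (same frame as the press): four posts with clear panels at the front, left and upper right, and a flat yellow frame on top. Outside x -0.071 to +0.051, y -0.058 to +0.058, top at z = 0.156. Never to be touched.
- window (a point): Centre of the rectangular window in the guard's top, on the upper surface (156 mm above the worktop); axes as the press. The opening is 66 mm along x and 80 mm along y; the yellow frame round it is 4 mm thick.
- lever (a joint): Angle of the lever, rad: 0 up (rest), 0.195 at its lower stop. It is hinged at the back (pivot at x = +0.072, z = 0.132 in the press frame) and sprung: the paddle needs about 3 N to start, 5 N at the bottom, and about 4.5 N more while it drives the stopper. It drives the ram (5.2 mm of ram per 0.1 rad) and springs back when let go.
- paddle (a point): Middle of the top face of the red paddle at the lever's front end; it moves with the lever. The paddle is 34 mm along x and 48 mm along y, 8 mm thick; at rest its top is 143 mm above the worktop, 13 mm below the guard's top, centred under the window. The full stroke takes it 19 mm down.
- carriage (a joint): Travel of the carriage, m: 0 out (start), 0.085 fully in against its stop, with the vial under the ram. It slides along the press's +y axis with about 2 N of friction and stays where it is left.
- handle (a point): Middle of the outer (right, -y) face of the blue upright handle plate at the carriage's outer end; axes as the press, moves with the carriage. The plate is 46 mm along x, 8 mm thick along y, and reaches 33 mm below and above this point (top 83.5 mm above the worktop). Push it toward +y. Fully in, this face is 76 mm to the right of the guard's side: keep a wide gripper slim that way.
- vial: Amber glass vial, 26 mm diameter, 44 mm to its lip, loose in a 12 mm deep nest of the carriage; origin at the centre of its bottom, z up. Not to be touched, lifted or tipped.
- stopper (a joint): How far the grey stopper (20 mm cap) has gone into the vial, m: 0 at the start, when its cap stands 7 mm proud of the lip, 0.007 fully home. Tight: it takes about 8 N at the stopper and stays where it is pushed. With the lever up the ram's foot is 3 mm above it.
- bottle_red: Amber bottle with red cap, 34 mm diameter, 75 mm high, loose, to the left of the press; origin at the bottom.
- bottle_violet: Amber bottle with violet cap, 30 mm diameter, 62 mm high, loose, to the left of the press; origin at the bottom.
- sample_cup: White cup with orange lid, 42 mm diameter, 41 mm high, loose, in front of the carriage bed; origin at the bottom.
- timer: White bench timer with blue keys, 62 x 68 x 24 mm, loose, to the right beyond the carriage; origin at the bottom.

How it is judged:
On the way, in this order (a step that is already met when the one before it is completed fails the run):
1. the carriage is all the way in (within 3 mm of its stop), the stopper still proud (value of joint carriage above 0.082 m and value of joint stopper below 0.002 m), for 0.2 s.
2. the robot presses the lever to the bottom and the stopper goes home (value of joint lever above 0.16 rad and value of joint stopper above 0.0055 m and contact force between any of the arm, the fingers and lever above 1 N), for 0.1 s.
At the end, for the whole second after the job is handed in: The stopper is home (at least 5.5 of 7 mm in), the carriage is still all the way in (within 4 mm of its stop), the lever is up again (under 0.03 rad), and the vial stands upright and at rest in its nest (value of joint stopper above 0.0055 m and value of joint carriage above 0.081 m and value of joint lever below 0.03 rad and angle between vial's own z axis and vertical below 0.1 rad and linear speed of vial below 0.02 m/s and z of vial in the frame of press below 0.028 m); the robot touches nothing.
It fails at once if the robot touches the guard (contact force between any of the arm, the fingers and guard above 0.5 N).
It fails at once if the robot touches the vial or its stopper (contact force between any of the arm, the fingers and vial above 0.3 N).
It fails at once if the vial is lifted out of its seat or tipped (z of vial in the frame of press above 0.032 m or angle between vial's own z axis and vertical above 0.2 rad).
It fails at once if the handle or the paddle is gripped between the fingers instead of pushed ((x of the grasp point in the frame of handle between -0.021 and 0.021 m and y of the grasp point in the frame of handle between -0.001 and 0.009 m and z of the grasp point in the frame of handle below 0.031 m) or (x of the grasp point in the frame of paddle between -0.016 and 0.016 m and y of the grasp point in the frame of paddle between -0.023 and 0.023 m and z of the grasp point in the frame of paddle below 0.003 m)).
It fails at once if a bottle, the cup or the timer is moved more than 15 mm or knocked over (distance of any of bottle_red, bottle_violet, sample_cup, timer from where it was at the start of the episode above 0.015 m or angle between any of bottle_red, bottle_violet, sample_cup's own z axis and vertical above 0.4 rad).
It also fails if it takes over 45 s, if anything falls off the work surface, if the arm or the gripper's body presses on something with over 40 N, if the wrist force passes 120 N, or if a joint passes its speed limit or range.

## Working session

There is one attempt and no reset: what is moved stays moved. The work goes in short steps, Python scripts to look and compute and a tool call to move; the robot and the scene stay as the last step left them, time stands still between calls to the robot, and variables do not carry over. Pictures are saved under pics/ and viewed, at most 10 in all, crops included, and the job is handed in when it is done.

Besides the shell and the picture viewer there is one more tool, called by a JSON object that holds its "fn" and its "kwargs". send_rows: Moves the arm, as the interface text tells. Its arguments: {"type":"object","properties":{"plan":{"type":"array","items":{"type":"object","properties":{"dx":{"type":"number"},"dy":{"type":"number"},"dz":{"type":"number"},"wx":{"type":"number"},"wy":{"type":"number"},"wz":{"type":"number"},"claw":{"type":"number"}}}},"grip_force":{"type":"number"}},"required":["plan"]}

```bash
mkdir -p pics; python3 - <<'E'
from workcell import r
import cv2
o=r.get_obs(); print({k:o[k] for k in ("time_s","eef_pos","orientation","gripper_width","force")})
for n in ("scene","top"):
    im=r.capture(n); cv2.imwrite(f"pics/{n}0.png",im[...,::-1]); c=r.get_calibration(n); print(n,c)
E
```

```text
{'time_s': 0.0, 'eef_pos': array([0.13856691, 0.60869351, 0.1983589 ]), 'orientation': array([-3.13970031e+00,  1.11837475e-04,  2.91793186e+00]), 'gripper_width': 0.08519757341068455, 'force': array([ 0.20079883, -0.59760721,  0.81557243])}
scene {'fx': 462.96504923596217, 'fy': 462.96504923596217, 'cx': 329.36343153583545, 'cy': 239.405705143701, 'R': array([[ 0.4836521 , -0.87525798, -0.00202775],
       [-0.48820248, -0.26784775, -0.83061178],
       [ 0.72645646,  0.40271708, -0.55684824]]), 't': array([-0.32429278,  0.314611  ,  0.73436917])}
top {'fx': 589.5965075261928, 'fy': 589.5965075261928, 'cx': 318.4394827614956, 'cy': 238.00129037822188, 'R': array([[-4.21340519e-03, -9.99991007e-01, -4.81926777e-04],
       [-9.91989333e-01,  4.24053462e-03, -1.26250471e-01],
       [ 1.26251379e-01, -5.38781681e-05, -9.91998279e-01]]), 't': array([-0.09407935,  0.49761869,  1.42703052])}
```

View pics/scene0.png

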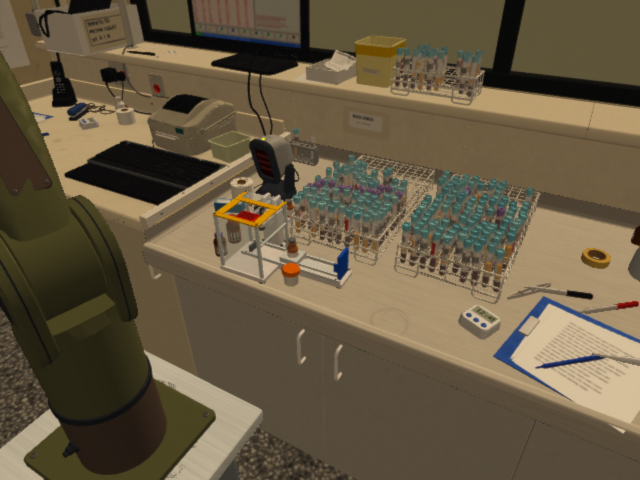

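View pics/top0.png

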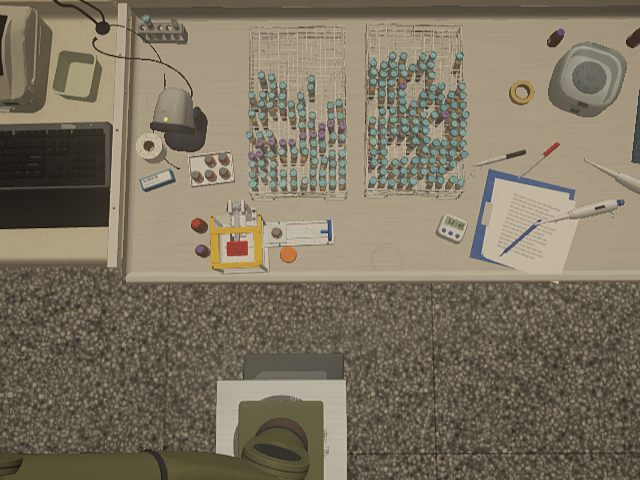

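The scene view shows the press with its yellow frame near (250,210), the blue handle at (343,263) and the orange cup at (290,270). The top view shows the frame at (237,243), red paddle at (237,248), handle at (331,231) and cup at (288,255). The racks are behind the bed.

```bash
cat > h.py <<'E'
import numpy as np, cv2
from workcell import r
def ray(c,u,v):
    d=np.array([(u-c["cx"])/c["fx"],(v-c["cy"])/c["fy"],1]); return -c["R"].T@c["t"], c["R"].T@d
def onz(c,u,v,z):
    o,d=ray(c,u,v); return o+d*(z-o[2])/d[2]
def proj(c,X):
    p=c["R"]@np.asarray(X)+c["t"]; return c["fx"]*p[0]/p[2]+c["cx"], c["fy"]*p[1]/p[2]+c["cy"]
def mask(im,h0,h1,s=110,v=60):
    hsv=cv2.cvtColor(im,cv2.COLOR_RGB2HSV); return cv2.inRange(hsv,(h0,s,v),(h1,255,255))
E
python3 - <<'E'
from h import *
c=r.get_calibration("top"); im=cv2.cvtColor(cv2.imread("pics/top0.png"),cv2.COLOR_BGR2RGB)
box=(slice(190,285),slice(180,345))
for n,h0,h1,z in (("yellow",20,32,.156),("red",0,5,.143),("orange",6,16,.041),("blue",100,125,.0835)):
    m=np.zeros(im.shape[:2],np.uint8); m[box]=mask(im,h0,h1)[box]
    cs,hi=cv2.findContours(m,cv2.RETR_CCOMP,cv2.CHAIN_APPROX_NONE)
    for k,q in enumerate(cs):
        if cv2.contourArea(q)<25: continue
        w=np.array([onz(c,u,v,z)[:2] for u,v in q[:,0]],np.float32)
        print(n,"hole" if hi[0,k,3]>=0 else "outer",q[:,0].min(0),q[:,0].max(0),cv2.minAreaRect(w))
cv2.imwrite("pics/topcrop.png",cv2.resize(im[190:285,180:345,::-1],None,fx=4.8,fy=4.8,interpolation=cv2.INTER_CUBIC))
E
```

```text
yellow outer [210 213] [262 268] ((0.4759161174297333, 0.09085670113563538), (0.12087690085172653, 0.11578801274299622), 2.944631576538086)
yellow hole [217 231] [255 263] ((0.46135517954826355, 0.09017865359783173), (0.0726289227604866, 0.08397867530584335), 2.6496806144714355)
red outer [227 241] [247 255] ((0.4610709846019745, 0.08949688076972961), (0.03219660371541977, 0.0456252247095108), 0.6350402235984802)
red outer [191 219] [200 227] ((0.5188213586807251, 0.18591870367527008), (0.017702486366033554, 0.019607271999120712), 54.1431884765625)
orange outer [280 246] [296 262] ((0.4568609893321991, -0.021447399631142616), (0.03926106542348862, 0.03936747461557388), 89.75626373291016)
orange outer [196 245] [207 256] ((0.4645637571811676, 0.18743564188480377), (0.02512297034263611, 0.027070065960288048), 55.363548278808594)
orange outer [191 218] [206 232] ((0.528407096862793, 0.19765223562717438), (0.034611303359270096, 0.03133760020136833), 55.56654739379883)
blue outer [328 220] [331 237] ((0.5133881568908691, -0.12226656824350357), (0.04110253229737282, 0.005816751159727573), 3.151256561279297)
```

View pics/topcrop.png

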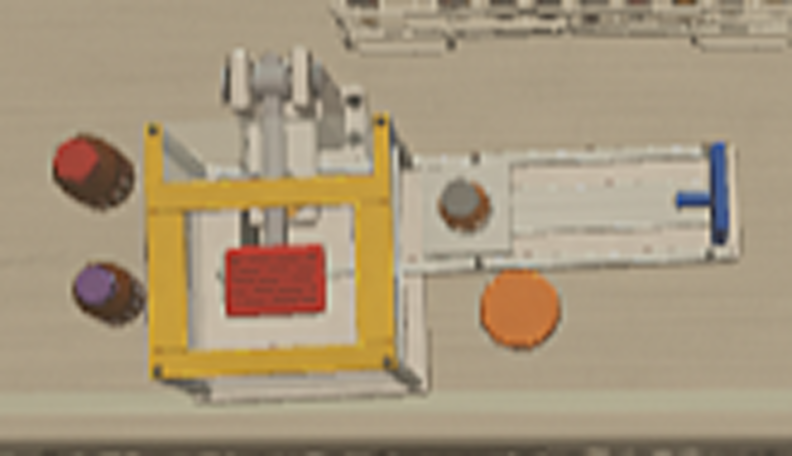

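The crop shows the frame with the red paddle centred under it, the stoppered vial at crop (465,205), the handle at (720,193) and the cup at (520,308), clear of the bed. The press yaw is about +2.7°, the window centre about (0.461, 0.090), and the handle face about (0.515, -0.1265). Next I raise the arm, close the fingers and swing round to the right.

{"fn": "send_rows", "kwargs": {"plan": [{"dx": 3.6, "dy": -1.8, "dz": 2, "wz": -0.052, "claw": 0}, {"dx": 3.6, "dy": -1.8, "dz": 2, "wz": -0.052, "claw": 0}, {"dx": 3.6, "dy": -1.8, "dz": 2, "wz": -0.052, "claw": 0}, {"dx": 3.6, "dy": -1.8, "dz": 2, "wz": -0.052, "claw": 0}, {"dx": 3.6, "dy": -1.8, "dz": 2, "wz": -0.052, "claw": 0}], "grip_force": 20}}

```text
validation failed for argument at $.pl...
```

{"fn": "send_rows", "kwargs": {"plan": [{"dx": 2.7, "dy": -2.9, "wz": -0.052, "claw": 0}, {"dx": 2.7, "dy": -2.9, "wz": -0.052, "claw": 0}, {"dx": 2.7, "dy": -2.9, "wz": -0.052, "claw": 0}, {"dx": 2.7, "dy": -2.9, "wz": -0.052, "claw": 0}, {"dx": 2.7, "dy": -2.9, "wz": -0.052, "claw": 0}]}}

```text
validation failed for argument at $.pl...
```

{"fn": "send_rows", "kwargs": {"plan": [{"dx": 1.6, "dy": -3.5, "wz": -0.052, "claw": 0}, {"dx": 1.6, "dy": -3.5, "wz": -0.052, "claw": 0}, {"dx": 1.6, "dy": -3.5, "wz": -0.052, "claw": 0}, {"dx": 1.6, "dy": -3.5, "wz": -0.052, "claw": 0}, {"dx": 1.6, "dy": -3.5, "wz": -0.052, "claw": 0}]}}

```text
validation failed for argument at $.pl...
```

{"fn": "send_rows", "kwargs": {"plan": [{"dx": 3.6, "dy": -1.8, "dz": 2, "wx": 0, "wy": 0, "wz": -0.052, "claw": 0}, {"dx": 3.6, "dy": -1.8, "dz": 2, "wx": 0, "wy": 0, "wz": -0.052, "claw": 0}, {"dx": 3.6, "dy": -1.8, "dz": 2, "wx": 0, "wy": 0, "wz": -0.052, "claw": 0}, {"dx": 3.6, "dy": -1.8, "dz": 2, "wx": 0, "wy": 0, "wz": -0.052, "claw": 0}, {"dx": 3.6, "dy": -1.8, "dz": 2, "wx": 0, "wy": 0, "wz": -0.052, "claw": 0}], "grip_force": 20}}

```text
time_s: 0.6
eef_pos: [0.3199, 0.5182, 0.2997]
orientation: [-3.141, -0.0, 2.656]
force: [1.1, -0.0, 0.5]
gripper_width: 0.0121
finger_force: 0.0
```

It accepts rows with every field given, and the motion tracks well.

{"fn": "send_rows", "kwargs": {"plan": [{"dx": 2.7, "dy": -2.9, "dz": 0, "wx": 0, "wy": 0, "wz": -0.052, "claw": 0}, {"dx": 2.7, "dy": -2.9, "dz": 0, "wx": 0, "wy": 0, "wz": -0.052, "claw": 0}, {"dx": 2.7, "dy": -2.9, "dz": 0, "wx": 0, "wy": 0, "wz": -0.052, "claw": 0}, {"dx": 2.7, "dy": -2.9, "dz": 0, "wx": 0, "wy": 0, "wz": -0.052, "claw": 0}, {"dx": 2.7, "dy": -2.9, "dz": 0, "wx": 0, "wy": 0, "wz": -0.052, "claw": 0}]}}

```text
time_s: 1.1
eef_pos: [0.4543, 0.3729, 0.2989]
orientation: [-3.141, -0.0, 2.396]
force: [0.0, -0.1, 0.2]
gripper_width: 0.0002
finger_force: 0.0
```

{"fn": "send_rows", "kwargs": {"plan": [{"dx": 1.6, "dy": -3.5, "dz": 0, "wx": 0, "wy": 0, "wz": -0.052, "claw": 0}, {"dx": 1.6, "dy": -3.5, "dz": 0, "wx": 0, "wy": 0, "wz": -0.052, "claw": 0}, {"dx": 1.6, "dy": -3.5, "dz": 0, "wx": 0, "wy": 0, "wz": -0.052, "claw": 0}, {"dx": 1.6, "dy": -3.5, "dz": 0, "wx": 0, "wy": 0, "wz": -0.052, "claw": 0}, {"dx": 1.6, "dy": -3.5, "dz": 0, "wx": 0, "wy": 0, "wz": -0.052, "claw": 0}]}}

```text
time_s: 1.6
eef_pos: [0.5338, 0.1979, 0.2989]
orientation: [-3.141, -0.0, 2.136]
force: [0.1, 0.8, 0.3]
gripper_width: -0.0
finger_force: 0.0
```

{"fn": "send_rows", "kwargs": {"plan": [{"dx": 0.4, "dy": -3.7, "dz": 0, "wx": 0, "wy": 0, "wz": -0.052, "claw": 0}, {"dx": 0.4, "dy": -3.7, "dz": 0, "wx": 0, "wy": 0, "wz": -0.052, "claw": 0}, {"dx": 0.4, "dy": -3.7, "dz": 0, "wx": 0, "wy": 0, "wz": -0.052, "claw": 0}, {"dx": 0.4, "dy": -3.7, "dz": 0, "wx": 0, "wy": 0, "wz": -0.052, "claw": 0}, {"dx": 0.4, "dy": -3.7, "dz": 0, "wx": 0, "wy": 0, "wz": -0.052, "claw": 0}]}}

```text
time_s: 2.1
eef_pos: [0.5533, 0.013, 0.2989]
orientation: [-3.141, -0.0, 1.876]
force: [0.2, -0.1, -0.5]
gripper_width: 0.0001
finger_force: 0.0
```

{"fn": "send_rows", "kwargs": {"plan": [{"dx": -0.8, "dy": -3.5, "dz": 0, "wx": 0, "wy": 0, "wz": -0.052, "claw": 0}, {"dx": -0.8, "dy": -3.5, "dz": 0, "wx": 0, "wy": 0, "wz": -0.052, "claw": 0}, {"dx": -0.8, "dy": -3.5, "dz": 0, "wx": 0, "wy": 0, "wz": -0.052, "claw": 0}, {"dx": -0.8, "dy": -3.5, "dz": 0, "wx": 0, "wy": 0, "wz": -0.052, "claw": 0}, {"dx": -0.8, "dy": -3.5, "dz": 0, "wx": 0, "wy": 0, "wz": -0.052, "claw": 0}]}}

```text
time_s: 2.6
eef_pos: [0.5129, -0.1617, 0.2989]
orientation: [-3.141, -0.0, 1.616]
force: [0.7, -0.5, -0.2]
gripper_width: 0.0
finger_force: 0.0
```

```bash
python3 - <<'E'
from h import *
o=r.get_obs(); print(o["eef_pos"],o["orientation"],o["joint_positions"].round(2),o["force"])
for n in ("top","scene"):
    im=r.capture(n); cv2.imwrite(f"pics/{n}1.png",im[...,::-1]); c=r.get_calibration(n)
    m=mask(im,100,125)
    m[:, :200]=0; m[:200]=0; m[300:]=0; m[:,400:]=0
    cs,_=cv2.findContours(m,cv2.RETR_EXTERNAL,cv2.CHAIN_APPROX_NONE)
    for q in cs:
        if cv2.contourArea(q)>20: print(n,cv2.boundingRect(q),cv2.approxPolyDP(q,2,True)[:,0].tolist())
    print(n,"pred tip",proj(c,o["eef_pos"]))
w=r.capture("wrist"); s=r.capture("scene")[170:300,180:380,::-1]
cv2.imwrite("pics/m1.png",np.vstack([cv2.resize(w[...,::-1],(440,330)),cv2.resize(s,(440,270))]))
E
```

```text
[ 0.51288059 -0.16174955  0.29888711] [-3.14085049e+00 -3.09820488e-04  1.61590883e+00] [ 0.11  0.46  0.18  1.7  -0.09  0.99  0.36] [ 0.71051576 -0.45925547 -0.17862067]
top pred tip (np.float64(350.68107067197093), np.float64(213.5482481537044))
scene (334, 247, 14, 32) [[347, 247], [338, 257], [338, 263], [334, 264], [338, 278], [347, 269]]
scene pred tip (np.float64(363.59711497906915), np.float64(164.98615827695608))
```

View pics/m1.png

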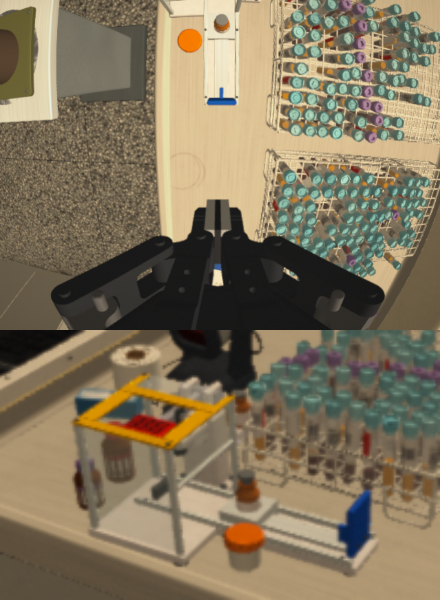

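The wrist view shows the handle at (222,100), the cup at (190,40) and rack tubes starting near column 275 to the right. The gripper's linkages spread along x, so I check how near the front tubes are and how tall.

```bash
python3 - <<'E'
from h import *
from scipy.optimize import least_squares
c=r.get_calibration("top"); im=cv2.cvtColor(cv2.imread("pics/top0.png"),cv2.COLOR_BGR2RGB)
cw=r.get_calibration("wrist"); w=r.capture("wrist")
def wray(u,v):
    p=np.array([(u-cw["cx"])/cw["fx"],(v-cw["cy"])/cw["fy"]]); t=np.hypot(*p)
    return -cw["R"].T@cw["t"], cw["R"].T@np.r_[p/t*np.sin(t),np.cos(t)]
m=mask(im,82,98,70,50); m[:150]=0; m[215:]=0; m[:,:245]=0; m[:,350:]=0
n,_,st,ce=cv2.connectedComponentsWithStats(m)
A=[ce[i] for i in range(1,n) if st[i,4]>25 and ce[i][1]>165]
mw=mask(w,82,98,70,50); mw[300:]=0
n,_,st,cq=cv2.connectedComponentsWithStats(mw)
B=[cq[i] for i in range(1,n) if st[i,4]>40]
for a in sorted(A,key=lambda a:-a[1])[:9]:
    o1,d1=ray(c,*a); d1/=np.linalg.norm(d1); best=None
    for b in B:
        o2,d2=wray(*b); s=np.linalg.lstsq(np.c_[d1,-d2],o2-o1,rcond=None)[0]
        P,Q=o1+s[0]*d1,o2+s[1]*d2; e=np.linalg.norm(P-Q); X=(P+Q)/2
        if .03<X[2]<.2 and e<.004: print(a.round(),b.round(),X.round(3),round(e,4))
mb=mask(w,100,125); mb[300:]=0; mb[:,:200]=0
cs,_=cv2.findContours(mb,cv2.RETR_EXTERNAL,cv2.CHAIN_APPROX_NONE)
for q in cs:
    if cv2.contourArea(q)>80:
        for p in cv2.approxPolyDP(q,2,True)[:,0]:
            o,d=wray(*p); print("blue",p,(o+d*(.0835-o[2])/d[2]).round(4))
E
```

```text
blue [300 153] [ 0.4943 -0.1185  0.0835]
blue [301 158] [ 0.4955 -0.1238  0.0835]
blue [341 157] [ 0.5374 -0.1208  0.0835]
blue [336 149] [ 0.5316 -0.1126  0.0835]
blue [322 148] [ 0.517  -0.1123  0.0835]
blue [321 134] [ 0.5153 -0.0976  0.0835]
blue [318 136] [ 0.5122 -0.0998  0.0835]
blue [317 149] [ 0.5118 -0.1136  0.0835]
blue [303 149] [ 0.4972 -0.1142  0.0835]
```

```bash
python3 - <<'E'
from h import *
c=r.get_calibration("top"); im=cv2.cvtColor(cv2.imread("pics/top0.png"),cv2.COLOR_BGR2RGB)
cw=r.get_calibration("wrist"); w=r.capture("wrist")
m=mask(im,80,100,50,50); m[215:]=0; m[:150]=0; m[:,:245]=0; m[:,350:]=0
v,u=np.nonzero(m); k=v>=v.max()-1; print("top edge",v.max(),u[k].min(),u[k].max())
mw=mask(w,80,100,50,50); mw[300:]=0
v2,u2=np.nonzero(mw[:210]); k2=u2<=u2.min()+2; print("wrist edge",u2.min(),v2[k2].min(),v2[k2].max())
ue,ve=u2.min(),np.median(v2[k2])
p=np.array([(ue-cw["cx"])/cw["fx"],(ve-cw["cy"])/cw["fy"]]); t=np.hypot(*p)
d=cw["R"].T@np.r_[p/t*np.sin(t),np.cos(t)]; o=-cw["R"].T@cw["t"]
for z in (.04,.06,.08,.1,.12,.14): print(z,(o+d*(z-o[2])/d[2])[:2].round(3),onz(c,np.median(u[k]),v.max(),z)[:2].round(3))
E
```

```text
top edge 187 250 323
wrist edge 418 145 156
0.04 [ 0.632 -0.109] [ 0.624 -0.019]
0.06 [ 0.627 -0.108] [ 0.62 -0.02]
0.08 [ 0.621 -0.107] [ 0.616 -0.021]
0.1 [ 0.616 -0.106] [ 0.611 -0.022]
0.12 [ 0.61  -0.104] [ 0.607 -0.023]
0.14 [ 0.604 -0.103] [ 0.603 -0.024]
```

The tubes start at x ≈ 0.605 or beyond, which leaves plenty of room. Now I descend outside the handle.

{"fn": "send_rows", "kwargs": {"plan": [{"dx": 0.5, "dy": 0, "dz": -4, "wx": 0, "wy": 0, "wz": 0, "claw": 0}, {"dx": 0, "dy": 0, "dz": -4, "wx": 0, "wy": 0, "wz": 0, "claw": 0}, {"dx": 0, "dy": 0, "dz": -4, "wx": 0, "wy": 0, "wz": 0, "claw": 0}, {"dx": 0, "dy": 0, "dz": -4, "wx": 0, "wy": 0, "wz": 0, "claw": 0}, {"dx": 0, "dy": 0, "dz": -4, "wx": 0, "wy": 0, "wz": 0, "claw": 0}]}}

```text
time_s: 3.4
eef_pos: [0.5194, -0.1585, 0.0977]
orientation: [3.141, -0.001, 1.621]
force: [0.2, -0.1, -0.8]
gripper_width: -0.0002
finger_force: 0.0
```

{"fn": "send_rows", "kwargs": {"plan": [{"dx": 0, "dy": 0, "dz": -2, "wx": 0, "wy": 0, "wz": 0, "claw": 0}, {"dx": 0, "dy": 0, "dz": -1.5, "wx": 0, "wy": 0, "wz": 0, "claw": 0}, {"dx": 0, "dy": 0, "dz": -1.4, "wx": 0, "wy": 0, "wz": 0, "claw": 0}, {"dx": 0, "dy": 1, "dz": 0, "wx": 0, "wy": 0, "wz": 0, "claw": 0}, {"dx": 0, "dy": 0.5, "dz": 0, "wx": 0, "wy": 0, "wz": 0, "claw": 0}]}}

```text
time_s: 3.9
eef_pos: [0.5191, -0.1427, 0.0502]
orientation: [-3.141, -0.002, 1.621]
force: [0.4, -0.2, -0.7]
gripper_width: -0.0001
finger_force: 0.0
```

{"fn": "send_rows", "kwargs": {"plan": [{"dx": 0, "dy": 0.5, "dz": 0, "wx": 0, "wy": 0, "wz": 0, "claw": 0}, {"dx": 0, "dy": 0.5, "dz": 0, "wx": 0, "wy": 0, "wz": 0, "claw": 0}, {"dx": 0, "dy": 0.5, "dz": 0, "wx": 0, "wy": 0, "wz": 0, "claw": 0}, {"dx": 0, "dy": 0.5, "dz": 0, "wx": 0, "wy": 0, "wz": 0, "claw": 0}, {"dx": 0, "dy": 0.5, "dz": 0, "wx": 0, "wy": 0, "wz": 0, "claw": 0}]}}

```text
time_s: 4.4
eef_pos: [0.5189, -0.1211, 0.0507]
orientation: [3.141, 0.001, 1.617]
force: [-0.7, -1.9, 3.7]
gripper_width: -0.0002
finger_force: 2.0
```

Contact with the carriage sliding at about 2 N. I keep pushing along the press's +y.

{"fn": "send_rows", "kwargs": {"plan": [{"dx": -0.04, "dy": 0.7, "dz": 0, "wx": 0, "wy": 0, "wz": 0, "claw": 0}, {"dx": -0.04, "dy": 0.8, "dz": 0, "wx": 0, "wy": 0, "wz": 0, "claw": 0}, {"dx": -0.04, "dy": 0.8, "dz": 0, "wx": 0, "wy": 0, "wz": 0, "claw": 0}, {"dx": -0.04, "dy": 0.8, "dz": 0, "wx": 0, "wy": 0, "wz": 0, "claw": 0}, {"dx": -0.04, "dy": 0.8, "dz": 0, "wx": 0, "wy": 0, "wz": 0, "claw": 0}]}}

```text
time_s: 4.9
eef_pos: [0.5173, -0.0808, 0.0506]
orientation: [3.14, 0.0, 1.618]
force: [0.8, -2.1, 5.4]
gripper_width: 0.0002
finger_force: 2.7
```

{"fn": "send_rows", "kwargs": {"plan": [{"dx": -0.04, "dy": 0.6, "dz": 0, "wx": 0, "wy": 0, "wz": 0, "claw": 0}, {"dx": -0.03, "dy": 0.6, "dz": 0, "wx": 0, "wy": 0, "wz": 0, "claw": 0}, {"dx": -0.03, "dy": 0.6, "dz": 0, "wx": 0, "wy": 0, "wz": 0, "claw": 0}, {"dx": -0.02, "dy": 0.4, "dz": 0, "wx": 0, "wy": 0, "wz": 0, "claw": 0}, {"dx": -0.02, "dy": 0.3, "dz": 0, "wx": 0, "wy": 0, "wz": 0, "claw": 0}]}}

```text
time_s: 5.4
eef_pos: [0.5163, -0.0556, 0.0506]
orientation: [3.139, -0.0, 1.619]
force: [0.3, -1.7, 5.3]
gripper_width: 0.0
finger_force: 2.5
```

{"fn": "send_rows", "kwargs": {"plan": [{"dx": 0, "dy": 0.2, "dz": 0, "wx": 0, "wy": 0, "wz": 0, "claw": 0}, {"dx": -0.02, "dy": 0.2, "dz": 0, "wx": 0, "wy": 0, "wz": 0, "claw": 0}, {"dx": 0, "dy": 0.1, "dz": 0, "wx": 0, "wy": 0, "wz": 0, "claw": 0}, {"dx": 0, "dy": 0.1, "dz": 0, "wx": 0, "wy": 0, "wz": 0, "claw": 0}, {"dx": 0, "dy": 0.1, "dz": 0, "wx": 0, "wy": 0, "wz": 0, "claw": 0}]}}

```text
time_s: 5.9
eef_pos: [0.5161, -0.0491, 0.0506]
orientation: [3.139, 0.0, 1.618]
force: [1.1, -2.0, 5.4]
gripper_width: 0.0002
finger_force: 2.6
```

{"fn": "send_rows", "kwargs": {"plan": [{"dx": 0, "dy": 0.1, "dz": 0, "wx": 0, "wy": 0, "wz": 0, "claw": 0}, {"dx": 0, "dy": 0.1, "dz": 0, "wx": 0, "wy": 0, "wz": 0, "claw": 0}, {"dx": 0, "dy": 0.1, "dz": 0, "wx": 0, "wy": 0, "wz": 0, "claw": 0}, {"dx": 0, "dy": 0.1, "dz": 0, "wx": 0, "wy": 0, "wz": 0, "claw": 0}, {"dx": 0, "dy": 0, "dz": 0, "wx": 0, "wy": 0, "wz": 0, "claw": 0}]}}

```text
time_s: 6.4
eef_pos: [0.516, -0.047, 0.0506]
orientation: [3.139, 0.002, 1.616]
force: [1.2, -5.2, 5.6]
gripper_width: -0.0001
finger_force: 3.8
```

{"fn": "send_rows", "kwargs": {"plan": [{"dx": 0, "dy": 0.2, "dz": 0, "wx": 0, "wy": 0, "wz": 0, "claw": 0}, {"dx": 0, "dy": 0.2, "dz": 0, "wx": 0, "wy": 0, "wz": 0, "claw": 0}, {"dx": 0, "dy": 0.2, "dz": 0, "wx": 0, "wy": 0, "wz": 0, "claw": 0}, {"dx": 0, "dy": 0, "dz": 0, "wx": 0, "wy": 0, "wz": 0, "claw": 0}, {"dx": 0, "dy": 0, "dz": 0, "wx": 0, "wy": 0, "wz": 0, "claw": 0}]}}

```text
time_s: 6.9
eef_pos: [0.5162, -0.043, 0.0513]
orientation: [3.139, 0.004, 1.614]
force: [0.7, -8.7, 10.7]
gripper_width: -0.0001
finger_force: 5.6
```

The force is rising to 9 N, so the carriage is likely at its stop with the fingers flexing. I check with the cameras.

```bash
python3 - <<'E'
from h import *
w=r.capture("wrist"); s=r.capture("scene")
c=r.get_calibration("scene")
y=.047; O=np.array([.4759,.0909,0])-np.array([-.010,-.0005,0]) # press origin
L=lambda p: O+np.array([p[0]*np.cos(y)-p[1]*np.sin(y),p[0]*np.sin(y)+p[1]*np.cos(y),p[2]])
print("origin",O)
for nm,yy in (("out",-.219),("in",-.134)):
    print(nm,[np.round(proj(c,L((x,yy,z))),1).tolist() for x,z in ((-.003,.0835),(.043,.0835),(-.003,.0175),(.043,.0175))])
for f in (cv2.cvtColor(cv2.imread("pics/scene1.png"),cv2.COLOR_BGR2RGB),s):
    m=mask(f,100,125); m[:, :200]=0; m[:200]=0; m[300:]=0; m[:,400:]=0
    for q in cv2.findContours(m,cv2.RETR_EXTERNAL,cv2.CHAIN_APPROX_NONE)[0]:
        if cv2.contourArea(q)>10: print(cv2.boundingRect(q),cv2.approxPolyDP(q,1.5,True)[:,0].tolist())
cv2.imwrite("pics/m2.png",np.vstack([cv2.resize(w[...,::-1],(400,300)),cv2.resize(s[170:290,200:360,::-1],(400,300),interpolation=cv2.INTER_CUBIC)]))
E
```

```text
origin [0.4859 0.0914 0.    ]
out [[341.3, 257.4], [350.1, 246.4], [340.9, 281.3], [349.4, 270.0]]
in [[306.5, 247.5], [316.2, 237.1], [307.4, 271.1], [316.7, 260.4]]
(334, 247, 14, 32) [[347, 247], [338, 257], [338, 263], [334, 264], [334, 270], [338, 273], [338, 278], [347, 269]]
(301, 243, 14, 26) [[309, 243], [305, 245], [304, 252], [301, 254], [305, 268], [314, 260], [313, 244]]
```

View pics/m2.png

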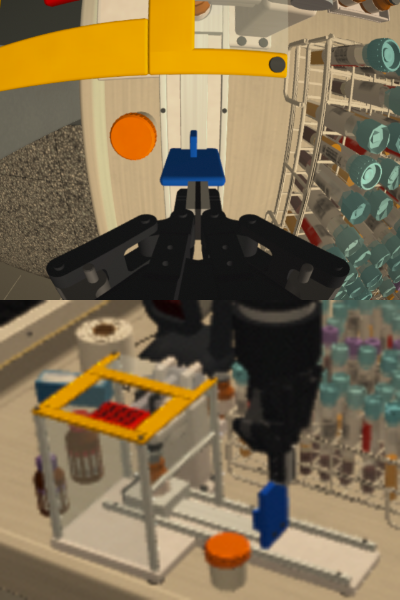

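The image shift of the handle's lower corner, (338,278) → (305,268), matches the full 85 mm travel (predicted shift (-33.5,-10)). The carriage is fully in with the vial under the ram. I back off and rise.

{"fn": "send_rows", "kwargs": {"plan": [{"dx": 0, "dy": -1.5, "dz": 0, "wx": 0, "wy": 0, "wz": 0, "claw": 0}, {"dx": 0, "dy": -2.5, "dz": 0, "wx": 0, "wy": 0, "wz": 0, "claw": 0}, {"dx": 0, "dy": -1, "dz": 2, "wx": 0, "wy": 0, "wz": 0, "claw": 0}, {"dx": 0, "dy": 0, "dz": 4, "wx": 0, "wy": 0, "wz": 0, "claw": 0}, {"dx": 0, "dy": 0, "dz": 4, "wx": 0, "wy": 0, "wz": 0, "claw": 0}]}}

```text
time_s: 7.5
eef_pos: [0.5137, -0.0884, 0.1504]
orientation: [-3.138, -0.002, 1.618]
force: [0.7, 0.2, -1.1]
gripper_width: -0.0001
finger_force: 0.0
```

{"fn": "send_rows", "kwargs": {"plan": [{"dx": -0.6, "dy": 0, "dz": 4, "wx": 0, "wy": 0, "wz": 0, "claw": 0}, {"dx": -1, "dy": 0, "dz": 4, "wx": 0, "wy": 0, "wz": 0, "claw": 0}, {"dx": -1, "dy": 3, "dz": 2, "wx": 0, "wy": 0, "wz": 0, "claw": 0}, {"dx": -1, "dy": 3, "dz": 0, "wx": 0, "wy": 0, "wz": 0, "claw": 0}, {"dx": -1, "dy": 3, "dz": 0, "wx": 0, "wy": 0, "wz": 0, "claw": 0}]}}

```text
time_s: 8.0
eef_pos: [0.4683, 0.0028, 0.2506]
orientation: [3.141, -0.001, 1.619]
force: [0.7, 0.1, 0.1]
gripper_width: 0.0
finger_force: 0.0
```

```bash
python3 - <<'E'
from h import *
o=r.get_obs(); print(o["eef_pos"],o["orientation"],o["force"])
cw=r.get_calibration("wrist"); w=r.capture("wrist"); cv2.imwrite("pics/w3.png",w[...,::-1])
def wz(u,v,z):
    p=np.array([(u-cw["cx"])/cw["fx"],(v-cw["cy"])/cw["fy"]]); t=np.hypot(*p)
    d=cw["R"].T@np.r_[p/t*np.sin(t),np.cos(t)]; q=-cw["R"].T@cw["t"]; return (q+d*(z-q[2])/d[2])[:2]
for n,h0,h1,z in (("yellow",20,32,.156),("red",0,5,.143)):
    m=mask(w,h0,h1)
    cs,hi=cv2.findContours(m,cv2.RETR_CCOMP,cv2.CHAIN_APPROX_NONE)
    for k,q in enumerate(cs):
        if cv2.contourArea(q)<400: continue
        W=np.array([wz(u,v,z) for u,v in q[:,0]],np.float32)
        print(n,"hole" if hi[0,k,3]>=0 else "outer",cv2.boundingRect(q),cv2.minAreaRect(W))
E
```

```text
[0.46826625 0.00276678 0.25057568] [ 3.14122547e+00 -1.42552618e-03  1.61875897e+00] [0.72539919 0.07324467 0.14971283]
yellow outer (0, 115, 62, 142) ((0.1894277036190033, 0.027889635413885117), (0.1330098807811737, 0.092319056391716), 88.8145751953125)
yellow outer (250, 26, 170, 160) ((0.4772499203681946, 0.09304404258728027), (0.12160248309373856, 0.11622732877731323), 2.1076912879943848)
yellow hole (268, 49, 94, 112) ((0.46284177899360657, 0.09244052320718765), (0.06685290485620499, 0.08139028400182724), 2.2040035724639893)
red outer (292, 75, 45, 61) ((0.46242398023605347, 0.09241893887519836), (0.032967038452625275, 0.04585180804133415), 2.6514055728912354)
```

View pics/w3.png

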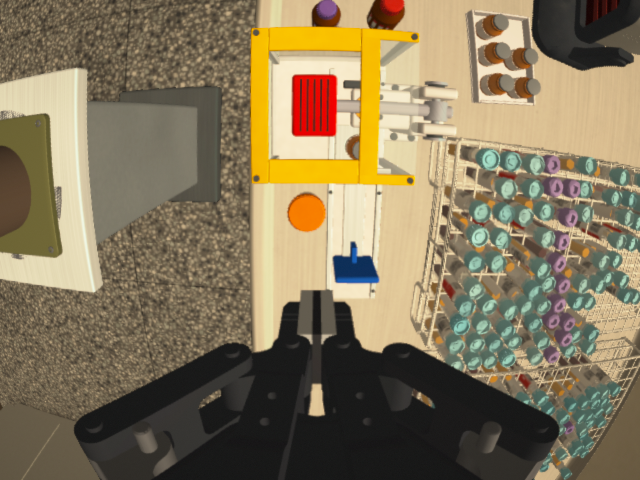

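The wrist view shows the frame (hole at columns 268-362, rows 49-161) and the paddle at (314,105), giving window and paddle centres of (0.4625, 0.092). I move over it and down.

{"fn": "send_rows", "kwargs": {"plan": [{"dx": -0.2, "dy": 3, "dz": 0, "wx": 0, "wy": 0, "wz": 0, "claw": 0}, {"dx": -0.2, "dy": 3, "dz": 0, "wx": 0, "wy": 0, "wz": 0, "claw": 0}, {"dx": -0.2, "dy": 2.9, "dz": -1, "wx": 0, "wy": 0, "wz": 0, "claw": 0}, {"dx": 0, "dy": 0, "dz": -3, "wx": 0, "wy": 0, "wz": 0, "claw": 0}, {"dx": 0, "dy": 0, "dz": -3, "wx": 0, "wy": 0, "wz": 0, "claw": 0}]}}

```text
time_s: 8.55
eef_pos: [0.4625, 0.092, 0.1793]
orientation: [3.141, -0.002, 1.622]
force: [0.8, 0.1, -0.1]
gripper_width: -0.0003
finger_force: 0.0
```

{"fn": "send_rows", "kwargs": {"plan": [{"dx": 0, "dy": 0, "dz": -1, "wx": 0, "wy": 0, "wz": 0, "claw": 0}, {"dx": 0, "dy": 0, "dz": -1, "wx": 0, "wy": 0, "wz": 0, "claw": 0}, {"dx": 0, "dy": 0, "dz": -1, "wx": 0, "wy": 0, "wz": 0, "claw": 0}, {"dx": 0, "dy": 0, "dz": -0.5, "wx": 0, "wy": 0, "wz": 0, "claw": 0}, {"dx": 0, "dy": 0, "dz": -0.3, "wx": 0, "wy": 0, "wz": 0, "claw": 0}]}}

```text
time_s: 9.05
eef_pos: [0.4633, 0.0894, 0.1422]
orientation: [3.141, -0.0, 1.617]
force: [0.2, -0.2, 0.8]
gripper_width: 0.0002
finger_force: 0.0
```

{"fn": "send_rows", "kwargs": {"plan": [{"dx": 0, "dy": 0, "dz": -0.4, "wx": 0, "wy": 0, "wz": 0, "claw": 0}, {"dx": 0, "dy": 0, "dz": -0.4, "wx": 0, "wy": 0, "wz": 0, "claw": 0}, {"dx": 0, "dy": 0, "dz": -0.4, "wx": 0, "wy": 0, "wz": 0, "claw": 0}, {"dx": 0, "dy": 0, "dz": -0.3, "wx": 0, "wy": 0, "wz": 0, "claw": 0}, {"dx": 0, "dy": 0, "dz": 0, "wx": 0, "wy": 0, "wz": 0, "claw": 0}]}}

```text
time_s: 9.55
eef_pos: [0.4628, 0.0894, 0.1269]
orientation: [-3.141, 0.0, 1.618]
force: [-0.2, 0.0, 0.5]
gripper_width: 0.0001
finger_force: 0.0
```

At z = 0.127 there is still no contact force, so I look before going on.

```bash
python3 - <<'E'
from h import *
o=r.get_obs(); print(o["eef_pos"],o["force"],o["joint_torque"].round(1))
w=r.capture("wrist"); s=r.capture("scene"); c=r.get_calibration("scene")
print("tip in scene",proj(c,o["eef_pos"]))
cv2.imwrite("pics/m4.png",np.vstack([cv2.resize(w[...,::-1],(400,300)),cv2.resize(s[180:270,200:320,::-1],(400,300),interpolation=cv2.INTER_CUBIC)]))
E
```

```text
[0.46283424 0.08941494 0.12686469] [-0.2470891   0.01658547  0.45414187] [  0.  -42.8   2.5  -8.4  -0.   -0.1   0. ]
tip in scene (np.float64(249.38717075510675), np.float64(221.23022252503418))
```

View pics/m4.png

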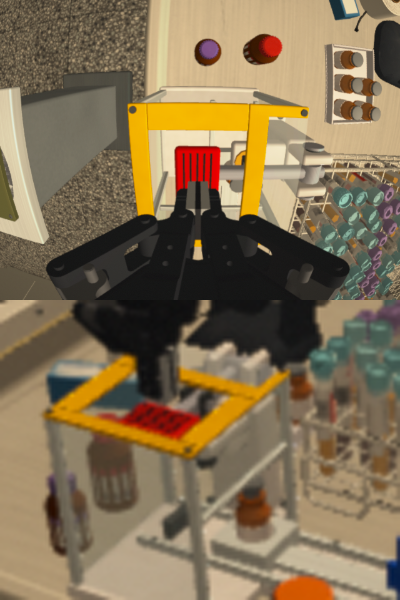

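```bash
python3 - <<'E'
from h import *
cw=r.get_calibration("wrist"); c=r.get_calibration("scene")
def wp(X):
    p=cw["R"]@np.asarray(X)+cw["t"]; t=np.arctan2(np.hypot(p[0],p[1]),p[2]); k=t/np.hypot(p[0],p[1]); return np.round([cw["fx"]*k*p[0]+cw["cx"],cw["fy"]*k*p[1]+cw["cy"]],1)
e=r.get_obs()["eef_pos"]
for d in (0,.013,.026): print("tip+",d,wp(e+[0,0,d]),np.round(proj(c,e+[0,0,d]),1))
print("cam",-cw["R"].T@cw["t"])
y=.045
P=lambda dx,dy,z:[.4625+dx*np.cos(y)-dy*np.sin(y),.092+dx*np.sin(y)+dy*np.cos(y),z]
for z in (.143,.134,.124): print(z,[np.round(proj(c,P(a,b,z)),1).tolist() for a,b in ((-.017,-.024),(-.017,.024),(.017,.024),(.017,-.024))],[wp(P(a,.024,z)).tolist() for a in (-.017,.017)])
for n in ("wrist","scene"):
    im=r.capture(n); m=mask(im,0,5)
    if n=="scene": m[:, :200]=0; m[:,320:]=0; m[:180]=0; m[270:]=0
    for q in cv2.findContours(m,cv2.RETR_EXTERNAL,cv2.CHAIN_APPROX_NONE)[0]:
        if cv2.contourArea(q)>40: print(n,cv2.boundingRect(q),cv2.approxPolyDP(q,1.5,True)[:,0].tolist())
cv2.imwrite("pics/m5.png",np.hstack([cv2.resize(r.capture("wrist")[200:360,240:400,::-1],(400,400),interpolation=cv2.INTER_CUBIC),cv2.resize(r.capture("scene")[185:245,220:280,::-1],(400,400),interpolation=cv2.INTER_CUBIC)]))
s0=cv2.cvtColor(cv2.imread("pics/scene1.png"),cv2.COLOR_BGR2RGB); m=mask(s0,0,5); m[:, :200]=0; m[:,320:]=0; m[:180]=0; m[270:]=0
for q in cv2.findContours(m,cv2.RETR_EXTERNAL,cv2.CHAIN_APPROX_NONE)[0]:
    if cv2.contourArea(q)>40: print("before",cv2.boundingRect(q),cv2.approxPolyDP(q,1.5,True)[:,0].tolist())
E
```

```text
tip+ 0 [316.  276.7] [249.4 221.1]
tip+ 0.013 [316.  287.7] [248.9 216.1]
tip+ 0.026 [316.  300.3] [248.3 211. ]
cam [0.45943056 0.16806148 0.30177183]
0.143 [[252.3, 220.9], [234.2, 215.9], [243.2, 209.0], [261.0, 213.7]] [[277.4, 237.0], [352.8, 237.2]]
0.134 [[252.7, 224.4], [234.7, 219.4], [243.6, 212.4], [261.3, 217.2]] [[279.3, 231.1], [351.0, 231.3]]
0.124 [[253.1, 228.3], [235.2, 223.2], [244.0, 216.2], [261.7, 221.0]] [[281.2, 225.2], [349.2, 225.3]]
wrist (563, 276, 21, 13) [[563, 276], [579, 288], [583, 288], [569, 276]]
wrist (279, 234, 74, 79) [[282, 235], [279, 240], [282, 312], [282, 308], [293, 300], [294, 295], [295, 301], [298, 302], [300, 300], [300, 292], [304, 287], [306, 290], [324, 289], [325, 280], [326, 289], [332, 291], [333, 300], [335, 294], [336, 301], [344, 302], [347, 305], [351, 270], [352, 240], [345, 234]]
wrist (413, 57, 38, 35) [[440, 59], [426, 58], [416, 65], [413, 76], [420, 88], [434, 91], [443, 88], [447, 84], [450, 77], [449, 68]]
scene (237, 210, 23, 11) [[237, 216], [253, 220], [259, 214], [244, 210]]
before (236, 211, 24, 10) [[236, 215], [253, 220], [259, 214], [241, 211]]
```

View pics/m5.png

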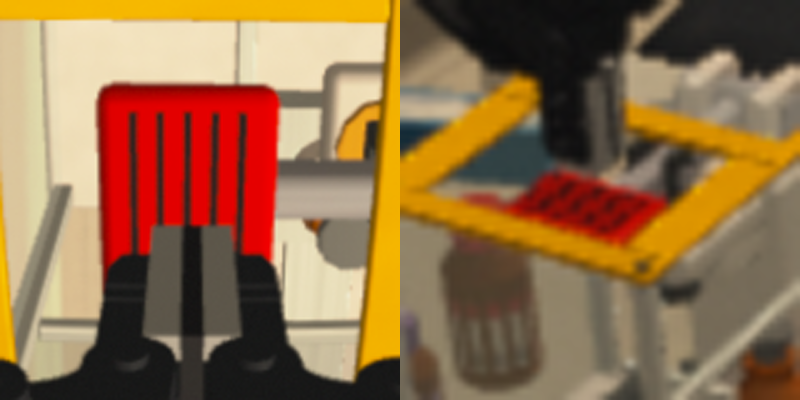

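The paddle is still at rest (its scene corners are unchanged), and the finger ends are visibly above it: the real fingertips sit some 20 mm behind the reported TCP. Before going deeper, I measure the gripper outline from the wrist view in the gripper's own plane, to check its clearance in the window.

```bash
python3 - <<'E'
from h import *
cw=r.get_calibration("wrist"); e=r.get_obs()["eef_pos"]; o=-cw["R"].T@cw["t"]
for n,u,v in (("tip",316,290),("tipcorner",300,290),("holderL",285,303),("holderR",348,303),("holderL2",281,340),("knL",225,345),("knR",412,345),("knLtop",240,342),("outL",78,425),("outR",556,425)):
    p=np.array([(u-cw["cx"])/cw["fx"],(v-cw["cy"])/cw["fy"]]); t=np.hypot(*p); d=cw["R"].T@np.r_[p/t*np.sin(t),np.cos(t)]
    print(n,[((o+d*(e[1]+off-o[1])/d[1])-e).round(4)[[0,2]].tolist() for off in (0,.011)])
E
```

```text
tip [[-0.0, 0.0155], [-0.0005, 0.0378]]
tipcorner [[-0.0076, 0.0163], [-0.0071, 0.0384]]
holderL [[-0.0137, 0.0299], [-0.0123, 0.0502]]
holderR [[0.0143, 0.0275], [0.0118, 0.0481]]
holderL2 [[-0.013, 0.0592], [-0.0117, 0.0753]]
knL [[-0.033, 0.065], [-0.0289, 0.0803]]
knR [[0.0363, 0.0605], [0.0307, 0.0765]]
knLtop [[-0.0279, 0.0623], [-0.0246, 0.078]]
outL [[-0.0673, 0.1146], [-0.0584, 0.123]]
outR [[0.0738, 0.1096], [0.0629, 0.1187]]
```

All the measured gripper features (tip, knuckles, outer joints) are shifted by the same amount, about 30 mm behind the reported TCP. So the z reading is biased low, and the tips are now really at z ≈ 0.157. Clearances stay ample, with contact expected at a reading of about 0.113 and the bottom at about 0.094. I continue by force.

{"fn": "send_rows", "kwargs": {"plan": [{"dx": 0, "dy": 0.2, "dz": -0.4, "wx": 0, "wy": 0, "wz": 0, "claw": 0}, {"dx": 0, "dy": 0, "dz": -0.4, "wx": 0, "wy": 0, "wz": 0, "claw": 0}, {"dx": 0, "dy": 0, "dz": -0.3, "wx": 0, "wy": 0, "wz": 0, "claw": 0}, {"dx": 0, "dy": 0, "dz": -0.3, "wx": 0, "wy": 0, "wz": 0, "claw": 0}, {"dx": 0, "dy": 0, "dz": 0, "wx": 0, "wy": 0, "wz": 0, "claw": 0}]}}

```text
time_s: 10.35
eef_pos: [0.4628, 0.0913, 0.1127]
orientation: [-3.141, 0.0, 1.618]
force: [0.5, -1.4, 0.1]
gripper_width: -0.0
finger_force: 0.0
```

{"fn": "send_rows", "kwargs": {"plan": [{"dx": 0, "dy": 0, "dz": -0.2, "wx": 0, "wy": 0, "wz": 0, "claw": 0}, {"dx": 0, "dy": 0, "dz": -0.2, "wx": 0, "wy": 0, "wz": 0, "claw": 0}, {"dx": 0, "dy": 0, "dz": -0.2, "wx": 0, "wy": 0, "wz": 0, "claw": 0}, {"dx": 0, "dy": 0, "dz": 0, "wx": 0, "wy": 0, "wz": 0, "claw": 0}, {"dx": 0, "dy": 0, "dz": 0, "wx": 0, "wy": 0, "wz": 0, "claw": 0}]}}

```text
time_s: 10.85
eef_pos: [0.4629, 0.0914, 0.1072]
orientation: [-3.141, 0.0, 1.618]
force: [-1.0, 0.1, 1.9]
gripper_width: -0.0003
finger_force: 1.3
```

Contact at a reading of about 0.107, so the offset is about 35 mm. I press down.

{"fn": "send_rows", "kwargs": {"plan": [{"dx": 0, "dy": 0, "dz": -0.3, "wx": 0, "wy": 0, "wz": 0, "claw": 0}, {"dx": 0, "dy": 0, "dz": -0.3, "wx": 0, "wy": 0, "wz": 0, "claw": 0}, {"dx": 0, "dy": 0, "dz": -0.3, "wx": 0, "wy": 0, "wz": 0, "claw": 0}, {"dx": 0, "dy": 0, "dz": -0.3, "wx": 0, "wy": 0, "wz": 0, "claw": 0}, {"dx": 0, "dy": 0, "dz": 0, "wx": 0, "wy": 0, "wz": 0, "claw": 0}]}}

```text
time_s: 11.35
eef_pos: [0.4628, 0.0914, 0.0948]
orientation: [-3.141, 0.0, 1.618]
force: [-2.8, 0.7, 3.6]
gripper_width: -0.0003
finger_force: 2.0
```

{"fn": "send_rows", "kwargs": {"plan": [{"dx": 0, "dy": 0, "dz": -0.3, "wx": 0, "wy": 0, "wz": 0, "claw": 0}, {"dx": 0, "dy": 0, "dz": -0.2, "wx": 0, "wy": 0, "wz": 0, "claw": 0}, {"dx": 0, "dy": 0, "dz": -0.2, "wx": 0, "wy": 0, "wz": 0, "claw": 0}, {"dx": 0, "dy": 0, "dz": 0, "wx": 0, "wy": 0, "wz": 0, "claw": 0}, {"dx": 0, "dy": 0, "dz": 0, "wx": 0, "wy": 0, "wz": 0, "claw": 0}]}}

```text
time_s: 11.85
eef_pos: [0.4634, 0.0914, 0.0912]
orientation: [3.139, -0.001, 1.617]
force: [-9.4, -0.5, 41.1]
gripper_width: 0.0
finger_force: 20.9
```

The force jumps to 41 N, which should be the lower stop. I check paddle and stopper before releasing.

```bash
python3 - <<'E'
from h import *
c=r.get_calibration("scene"); s=r.capture("scene"); w=r.capture("wrist"); print(r.get_obs()["force"],r.get_obs()["eef_pos"])
m=mask(s,0,5); m[:, :200]=0; m[:,320:]=0; m[:180]=0; m[270:]=0
for q in cv2.findContours(m,cv2.RETR_EXTERNAL,cv2.CHAIN_APPROX_NONE)[0]:
    if cv2.contourArea(q)>10: print(cv2.boundingRect(q),cv2.approxPolyDP(q,1.5,True)[:,0].tolist())
a=cv2.resize(cv2.imread("pics/scene0.png")[190:280,210:310],(390,351),interpolation=cv2.INTER_CUBIC)
b=cv2.resize(s[190:280,210:310,::-1],(390,351),interpolation=cv2.INTER_CUBIC)
cv2.imwrite("pics/m6.png",np.vstack([np.hstack([a,b]),cv2.resize(w[200:300,210:430,::-1],(780,240))]))
E
```

```text
[-8.84690676 -1.27296748 40.86554943] [0.46341266 0.09145857 0.09125397]
(236, 223, 19, 9) [[236, 226], [250, 231], [254, 230], [252, 227], [238, 223]]
```

View pics/m6.png

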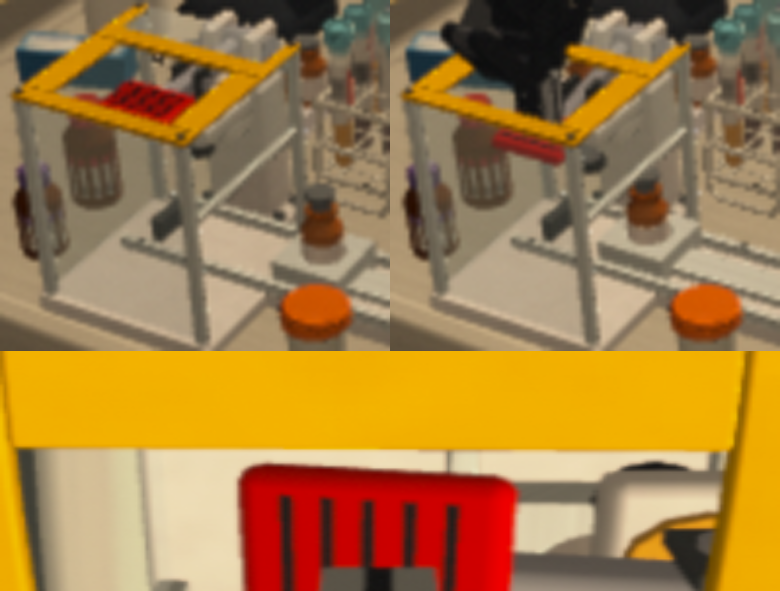

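The right crop shows the vial at about (277,243), not the (259,236) expected for fully in: the carriage sits some 40 mm out. With the 35 mm reading offset, my fingertips had been riding on the handle's top edge and dragged it back on retreat. The lever was pressed with nothing under the ram, so the stopper is untouched. I release, then redo the push with the tips properly low (reading ≈ 0.01).

{"fn": "send_rows", "kwargs": {"plan": [{"dx": 0, "dy": 0, "dz": 0.6, "wx": 0, "wy": 0, "wz": 0, "claw": 0}, {"dx": 0, "dy": 0, "dz": 1, "wx": 0, "wy": 0, "wz": 0, "claw": 0}, {"dx": 0, "dy": 0, "dz": 1.5, "wx": 0, "wy": 0, "wz": 0, "claw": 0}, {"dx": 0, "dy": 0, "dz": 3.5, "wx": 0, "wy": 0, "wz": 0, "claw": 0}, {"dx": 0, "dy": 0, "dz": 4, "wx": 0, "wy": 0, "wz": 0, "claw": 0}]}}

```text
time_s: 12.45
eef_pos: [0.4632, 0.0914, 0.1947]
orientation: [-3.141, 0.001, 1.618]
force: [0.1, -0.0, -0.1]
gripper_width: 0.0002
finger_force: 0.0
```

{"fn": "send_rows", "kwargs": {"plan": [{"dx": 0, "dy": 0, "dz": 4, "wx": 0, "wy": 0, "wz": 0, "claw": 0}, {"dx": 0.5, "dy": -2, "dz": 2, "wx": 0, "wy": 0, "wz": 0, "claw": 0}, {"dx": 1, "dy": -4, "dz": 0, "wx": 0, "wy": 0, "wz": 0, "claw": 0}, {"dx": 1, "dy": -4, "dz": 0, "wx": 0, "wy": 0, "wz": 0, "claw": 0}, {"dx": 1, "dy": -4, "dz": 0, "wx": 0, "wy": 0, "wz": 0, "claw": 0}]}}

```text
time_s: 12.95
eef_pos: [0.4994, -0.0499, 0.2547]
orientation: [3.139, 0.0, 1.619]
force: [0.5, 0.3, 0.1]
gripper_width: 0.0001
finger_force: 0.0
```

{"fn": "send_rows", "kwargs": {"plan": [{"dx": 1, "dy": -4, "dz": 0, "wx": 0, "wy": 0, "wz": 0, "claw": 0}, {"dx": 0.7, "dy": -3.5, "dz": 0, "wx": 0, "wy": 0, "wz": 0, "claw": 0}, {"dx": 0.3, "dy": -2, "dz": 0, "wx": 0, "wy": 0, "wz": 0, "claw": 0}, {"dx": 0, "dy": -1, "dz": 0, "wx": 0, "wy": 0, "wz": 0, "claw": 0}, {"dx": 0, "dy": 0, "dz": 0, "wx": 0, "wy": 0, "wz": 0, "claw": 0}]}}

```text
time_s: 13.45
eef_pos: [0.5181, -0.1549, 0.2542]
orientation: [3.141, 0.001, 1.616]
force: [0.3, -0.5, -0.1]
gripper_width: -0.0001
finger_force: 0.0
```

```bash
python3 - <<'E'
from h import *
c=r.get_calibration("scene"); s=r.capture("scene"); cw=r.get_calibration("wrist"); w=r.capture("wrist"); e=r.get_obs()["eef_pos"]; print(e)
cv2.imwrite("pics/s7.png",s[...,::-1]); cv2.imwrite("pics/w7.png",w[...,::-1])
def wz(u,v,z):
    p=np.array([(u-cw["cx"])/cw["fx"],(v-cw["cy"])/cw["fy"]]); t=np.hypot(*p)
    d=cw["R"].T@np.r_[p/t*np.sin(t),np.cos(t)]; q=-cw["R"].T@cw["t"]; return (q+d*(z-q[2])/d[2])[:2].round(4).tolist()
for n,f in (("s",s),("w",w)):
    m=mask(f,100,125)
    if n=="s": m[:, :200]=0; m[:220]=0; m[300:]=0; m[:,400:]=0
    else: m[300:]=0; m[:,:200]=0
    for q in cv2.findContours(m,cv2.RETR_EXTERNAL,cv2.CHAIN_APPROX_NONE)[0]:
        if cv2.contourArea(q)>30:
            a=cv2.approxPolyDP(q,1.5,True)[:,0]; print(n,a.tolist())
            if n=="w": print([wz(*p,.0835) for p in a])
m=mask(s,0,5); m[:, :200]=0; m[:,320:]=0; m[:180]=0; m[270:]=0
for q in cv2.findContours(m,cv2.RETR_EXTERNAL,cv2.CHAIN_APPROX_NONE)[0]:
    if cv2.contourArea(q)>30: print("paddle",cv2.boundingRect(q))
m=mask(s,5,16); m[:, :200]=0; m[:,320:]=0; m[:180]=0; m[300:]=0
for q in cv2.findContours(m,cv2.RETR_EXTERNAL,cv2.CHAIN_APPROX_NONE)[0]:
    if cv2.contourArea(q)>30: print("amber/orange",cv2.boundingRect(q))
E
```

```text
[ 0.51818065 -0.15198889  0.25405229]
s [[329, 242], [321, 249], [320, 257], [316, 259], [321, 273], [325, 269], [323, 268], [329, 264]]
w [[292, 118], [294, 123], [339, 122], [338, 117], [319, 117], [317, 115], [317, 100], [314, 100], [314, 115], [312, 117]]
[[0.4924, -0.074], [0.4944, -0.0786], [0.5355, -0.0757], [0.5344, -0.0712], [0.517, -0.0721], [0.5151, -0.0703], [0.5144, -0.0564], [0.5117, -0.0565], [0.5124, -0.0705], [0.5106, -0.0724]]
paddle (236, 211, 24, 10)
amber/orange (281, 262, 20, 16)
amber/orange (271, 237, 11, 12)
amber/orange (228, 220, 11, 13)
amber/orange (287, 202, 7, 8)
```

The handle's outer edge is now at y ≈ -0.078 (x 0.514), with 40 mm left to go, and the paddle is back up. I descend outside it, much lower this time.

{"fn": "send_rows", "kwargs": {"plan": [{"dx": -0.2, "dy": 1, "dz": -4, "wx": 0, "wy": 0, "wz": 0, "claw": 0}, {"dx": 0, "dy": 1, "dz": -4, "wx": 0, "wy": 0, "wz": 0, "claw": 0}, {"dx": 0, "dy": 1, "dz": -4, "wx": 0, "wy": 0, "wz": 0, "claw": 0}, {"dx": 0, "dy": 0.5, "dz": -4, "wx": 0, "wy": 0, "wz": 0, "claw": 0}, {"dx": 0, "dy": 0, "dz": -3, "wx": 0, "wy": 0, "wz": 0, "claw": 0}]}}

```text
time_s: 14.05
eef_pos: [0.5156, -0.1145, 0.0622]
orientation: [-3.14, -0.003, 1.623]
force: [-0.7, -0.5, -0.7]
gripper_width: -0.0001
finger_force: 0.0
```

{"fn": "send_rows", "kwargs": {"plan": [{"dx": 0, "dy": 0, "dz": -2, "wx": 0, "wy": 0, "wz": 0, "claw": 0}, {"dx": 0, "dy": 0, "dz": -1.5, "wx": 0, "wy": 0, "wz": 0, "claw": 0}, {"dx": 0, "dy": 0, "dz": -1, "wx": 0, "wy": 0, "wz": 0, "claw": 0}, {"dx": 0, "dy": 0, "dz": -0.7, "wx": 0, "wy": 0, "wz": 0, "claw": 0}, {"dx": 0, "dy": 0, "dz": 0, "wx": 0, "wy": 0, "wz": 0, "claw": 0}]}}

```text
time_s: 14.55
eef_pos: [0.516, -0.1177, 0.0119]
orientation: [-3.141, -0.001, 1.619]
force: [-0.2, -0.2, -0.9]
gripper_width: 0.0
finger_force: 0.0
```

{"fn": "send_rows", "kwargs": {"plan": [{"dx": 0, "dy": 1, "dz": 0, "wx": 0, "wy": 0, "wz": 0, "claw": 0}, {"dx": 0, "dy": 1, "dz": 0, "wx": 0, "wy": 0, "wz": 0, "claw": 0}, {"dx": 0, "dy": 0.5, "dz": 0, "wx": 0, "wy": 0, "wz": 0, "claw": 0}, {"dx": 0, "dy": 0.5, "dz": 0, "wx": 0, "wy": 0, "wz": 0, "claw": 0}, {"dx": -0.02, "dy": 0.5, "dz": 0, "wx": 0, "wy": 0, "wz": 0, "claw": 0}]}}

```text
time_s: 15.05
eef_pos: [0.5163, -0.084, 0.0127]
orientation: [3.14, 0.001, 1.617]
force: [0.3, -3.0, 3.1]
gripper_width: 0.0004
finger_force: 0.9
```

{"fn": "send_rows", "kwargs": {"plan": [{"dx": -0.03, "dy": 0.5, "dz": 0, "wx": 0, "wy": 0, "wz": 0, "claw": 0}, {"dx": -0.03, "dy": 0.5, "dz": 0, "wx": 0, "wy": 0, "wz": 0, "claw": 0}, {"dx": -0.03, "dy": 0.5, "dz": 0, "wx": 0, "wy": 0, "wz": 0, "claw": 0}, {"dx": -0.03, "dy": 0.5, "dz": 0, "wx": 0, "wy": 0, "wz": 0, "claw": 0}, {"dx": -0.02, "dy": 0.4, "dz": 0, "wx": 0, "wy": 0, "wz": 0, "claw": 0}]}}

```text
time_s: 15.55
eef_pos: [0.5153, -0.0592, 0.0125]
orientation: [3.14, 0.0, 1.618]
force: [1.1, -1.2, 4.9]
gripper_width: 0.0003
finger_force: 1.0
```

{"fn": "send_rows", "kwargs": {"plan": [{"dx": -0.02, "dy": 0.3, "dz": 0, "wx": 0, "wy": 0, "wz": 0, "claw": 0}, {"dx": -0.02, "dy": 0.3, "dz": 0, "wx": 0, "wy": 0, "wz": 0, "claw": 0}, {"dx": 0, "dy": 0.2, "dz": 0, "wx": 0, "wy": 0, "wz": 0, "claw": 0}, {"dx": 0, "dy": 0.2, "dz": 0, "wx": 0, "wy": 0, "wz": 0, "claw": 0}, {"dx": 0, "dy": 0, "dz": 0, "wx": 0, "wy": 0, "wz": 0, "claw": 0}]}}

```text
time_s: 16.05
eef_pos: [0.515, -0.0499, 0.0126]
orientation: [3.14, 0.001, 1.617]
force: [0.7, -3.6, 5.1]
gripper_width: -0.0001
finger_force: 1.5
```

```bash
cat > chk.py <<'E'
from h import *
s=r.capture("scene"); o=r.get_obs(); print(o["time_s"],o["eef_pos"].round(4),o["force"].round(1))
m=mask(s,100,125); m[:, :200]=0; m[:220]=0; m[300:]=0; m[:,400:]=0
for q in cv2.findContours(m,cv2.RETR_EXTERNAL,cv2.CHAIN_APPROX_NONE)[0]:
    if cv2.contourArea(q)>30: print("handle",cv2.approxPolyDP(q,1.5,True)[:,0].tolist())
m=mask(s,5,16); m[:, :240]=0; m[:,320:]=0; m[:215]=0; m[300:]=0
for q in cv2.findContours(m,cv2.RETR_EXTERNAL,cv2.CHAIN_APPROX_NONE)[0]:
    if cv2.contourArea(q)>30: print("vial/cup",cv2.boundingRect(q))
E
python3 chk.py
```

```text
16.1 [ 0.515  -0.0499  0.0126] [ 1.7 -2.5  5.5]
handle [[305, 246], [304, 252], [301, 255], [306, 268], [314, 259], [309, 256], [309, 248]]
vial/cup (281, 262, 20, 16)
vial/cup (260, 233, 7, 10)
```

{"fn": "send_rows", "kwargs": {"plan": [{"dx": 0, "dy": 0.2, "dz": 0, "wx": 0, "wy": 0, "wz": 0, "claw": 0}, {"dx": 0, "dy": 0.2, "dz": 0, "wx": 0, "wy": 0, "wz": 0, "claw": 0}, {"dx": 0, "dy": 0.1, "dz": 0, "wx": 0, "wy": 0, "wz": 0, "claw": 0}, {"dx": 0, "dy": 0, "dz": 0, "wx": 0, "wy": 0, "wz": 0, "claw": 0}, {"dx": 0, "dy": 0, "dz": 0, "wx": 0, "wy": 0, "wz": 0, "claw": 0}]}}

```text
time_s: 16.6
eef_pos: [0.515, -0.0501, 0.0127]
orientation: [3.139, 0.007, 1.613]
force: [0.8, -12.7, 4.3]
gripper_width: 0.0001
finger_force: 5.8
```

This is a hard stop: TCP fixed at y = -0.050 while the force rises to 12.7 N. I retreat and check that the carriage stays.

{"fn": "send_rows", "kwargs": {"plan": [{"dx": 0, "dy": -0.5, "dz": 0, "wx": 0, "wy": 0, "wz": 0, "claw": 0}, {"dx": 0, "dy": -1, "dz": 0, "wx": 0, "wy": 0, "wz": 0, "claw": 0}, {"dx": 0, "dy": -1.5, "dz": 0, "wx": 0, "wy": 0, "wz": 0, "claw": 0}, {"dx": 0, "dy": -1, "dz": 0, "wx": 0, "wy": 0, "wz": 0, "claw": 0}, {"dx": 0, "dy": 0, "dz": 0, "wx": 0, "wy": 0, "wz": 0, "claw": 0}]}}

```text
time_s: 17.1
eef_pos: [0.5134, -0.0858, 0.0119]
orientation: [-3.141, 0.0, 1.616]
force: [-1.0, -0.5, -0.6]
gripper_width: -0.0001
finger_force: 0.0
```

```bash
python3 chk.py
```

```text
17.15 [ 0.5135 -0.0846  0.0119] [ 0.   0.4 -0.2]
handle [[310, 243], [307, 245], [306, 253], [303, 255], [307, 268], [316, 259], [316, 250]]
vial/cup (281, 262, 20, 16)
vial/cup (259, 233, 9, 10)
```

{"fn": "send_rows", "kwargs": {"plan": [{"dx": 0, "dy": -1, "dz": 4, "wx": 0, "wy": 0, "wz": 0, "claw": 0}, {"dx": 0, "dy": -1, "dz": 4, "wx": 0, "wy": 0, "wz": 0, "claw": 0}, {"dx": 0, "dy": 0, "dz": 5, "wx": 0, "wy": 0, "wz": 0, "claw": 0}, {"dx": 0, "dy": 0, "dz": 5, "wx": 0, "wy": 0, "wz": 0, "claw": 0}, {"dx": 0, "dy": 0, "dz": 3, "wx": 0, "wy": 0, "wz": 0, "claw": 0}]}}

```text
time_s: 17.65
eef_pos: [0.5151, -0.1036, 0.2256]
orientation: [3.138, -0.0, 1.619]
force: [2.3, -0.4, -0.3]
gripper_width: 0.0003
finger_force: 0.0
```

```bash
cat > chk2.py <<'E'
from h import *
o=r.get_obs(); print(o["time_s"],o["eef_pos"].round(4)); cw=r.get_calibration("wrist"); w=r.capture("wrist"); cv2.imwrite("pics/w8.png",w[...,::-1])
y=.045; Ri=np.array([[np.cos(y),np.sin(y)],[-np.sin(y),np.cos(y)]])
def wz(u,v,z):
    p=np.array([(u-cw["cx"])/cw["fx"],(v-cw["cy"])/cw["fy"]]); t=np.hypot(*p)
    d=cw["R"].T@np.r_[p/t*np.sin(t),np.cos(t)]; q=-cw["R"].T@cw["t"]; return Ri@(q+d*(z-q[2])/d[2])[:2]
for n,h0,h1,z in (("yellow",20,32,.156),("blue",100,125,.0835),("red",0,5,.143)):
    m=mask(w,h0,h1); m[310:]=0; m[:,:200]=0; m[:,460:]=0
    cs,hi=cv2.findContours(m,cv2.RETR_CCOMP,cv2.CHAIN_APPROX_NONE)
    for k,q in enumerate(cs):
        if cv2.contourArea(q)<60: continue
        W=np.array([wz(a,b,z) for a,b in q[:,0]])
        print(n,"hole" if hi[0,k,3]>=0 else "outer",cv2.boundingRect(q),"xmin/max",W[:,0].min().round(4),W[:,0].max().round(4),"y",W[:,1].min().round(4),W[:,1].max().round(4))
E
python3 chk2.py
```

```text
17.65 [ 0.5151 -0.1036  0.2256]
yellow outer (200, 0, 166, 35) xmin/max 0.4321 0.5414 y 0.0124 0.0383
blue outer (290, 113, 53, 29) xmin/max 0.4883 0.5322 y -0.0662 -0.0425
red outer (421, 184, 12, 14) xmin/max 0.5857 0.5944 y -0.1014 -0.0919
```

The measured travel is about 80-82 mm, so the carriage was dragged back a little on retreat. The steady 5 N upward suggests the gripper body rode on the handle's top. I redo the last bit at a height between (reading 0.030).

{"fn": "send_rows", "kwargs": {"plan": [{"dx": 0, "dy": 0, "dz": -5, "wx": 0, "wy": 0, "wz": 0, "claw": 0}, {"dx": 0, "dy": 0, "dz": -5, "wx": 0, "wy": 0, "wz": 0, "claw": 0}, {"dx": 0, "dy": 0, "dz": -5, "wx": 0, "wy": 0, "wz": 0, "claw": 0}, {"dx": 0, "dy": 0, "dz": -3, "wx": 0, "wy": 0, "wz": 0, "claw": 0}, {"dx": 0, "dy": 0, "dz": -1.5, "wx": 0, "wy": 0, "wz": 0, "claw": 0}]}}

```text
time_s: 18.2
eef_pos: [0.5116, -0.1025, 0.0238]
orientation: [-3.136, -0.003, 1.619]
force: [-0.2, -0.2, 0.0]
gripper_width: -0.0001
finger_force: 0.0
```

{"fn": "send_rows", "kwargs": {"plan": [{"dx": 0, "dy": 1.5, "dz": 0, "wx": 0, "wy": 0, "wz": 0, "claw": 0}, {"dx": 0, "dy": 1.5, "dz": 0, "wx": 0, "wy": 0, "wz": 0, "claw": 0}, {"dx": 0, "dy": 0.7, "dz": 0, "wx": 0, "wy": 0, "wz": 0, "claw": 0}, {"dx": 0, "dy": 0.4, "dz": 0, "wx": 0, "wy": 0, "wz": 0, "claw": 0}, {"dx": 0, "dy": 0.3, "dz": 0, "wx": 0, "wy": 0, "wz": 0, "claw": 0}]}}

```text
time_s: 18.7
eef_pos: [0.5145, -0.0599, 0.0279]
orientation: [3.14, 0.0, 1.619]
force: [-0.5, -0.2, -0.5]
gripper_width: 0.0003
finger_force: 0.0
```

{"fn": "send_rows", "kwargs": {"plan": [{"dx": 0, "dy": 0.3, "dz": 0.2, "wx": 0, "wy": 0, "wz": 0, "claw": 0}, {"dx": 0, "dy": 0.3, "dz": 0, "wx": 0, "wy": 0, "wz": 0, "claw": 0}, {"dx": 0, "dy": 0.3, "dz": 0, "wx": 0, "wy": 0, "wz": 0, "claw": 0}, {"dx": 0, "dy": 0.3, "dz": 0, "wx": 0, "wy": 0, "wz": 0, "claw": 0}, {"dx": 0, "dy": 0, "dz": 0, "wx": 0, "wy": 0, "wz": 0, "claw": 0}]}}

```text
time_s: 19.2
eef_pos: [0.5143, -0.0499, 0.0294]
orientation: [3.141, 0.002, 1.616]
force: [-0.4, -3.9, 2.4]
gripper_width: -0.0002
finger_force: 1.8
```

{"fn": "send_rows", "kwargs": {"plan": [{"dx": 0, "dy": 0.2, "dz": 0, "wx": 0, "wy": 0, "wz": 0, "claw": 0}, {"dx": 0, "dy": 0.2, "dz": 0, "wx": 0, "wy": 0, "wz": 0, "claw": 0}, {"dx": 0, "dy": 0.2, "dz": 0, "wx": 0, "wy": 0, "wz": 0, "claw": 0}, {"dx": 0, "dy": 0, "dz": 0, "wx": 0, "wy": 0, "wz": 0, "claw": 0}, {"dx": 0, "dy": 0, "dz": 0, "wx": 0, "wy": 0, "wz": 0, "claw": 0}]}}

```text
time_s: 19.7
eef_pos: [0.5143, -0.05, 0.0295]
orientation: [3.14, 0.008, 1.611]
force: [-1.6, -14.7, 1.2]
gripper_width: -0.0005
finger_force: 7.6
```

```bash
python3 chk.py
```

```text
19.75 [ 0.5142 -0.05    0.0296] [ -1.  -15.3   1.3]
handle [[309, 241], [304, 247], [304, 252], [301, 254], [305, 268], [314, 259], [314, 253], [309, 250]]
vial/cup (281, 262, 20, 16)
vial/cup (260, 233, 7, 10)
```

Firm stop at 15 N with only 1 N vertical. I back straight off.

{"fn": "send_rows", "kwargs": {"plan": [{"dx": 0, "dy": -0.4, "dz": 0, "wx": 0, "wy": 0, "wz": 0, "claw": 0}, {"dx": 0, "dy": -0.6, "dz": 0, "wx": 0, "wy": 0, "wz": 0, "claw": 0}, {"dx": 0, "dy": -1, "dz": 0, "wx": 0, "wy": 0, "wz": 0, "claw": 0}, {"dx": 0, "dy": -1.5, "dz": 0, "wx": 0, "wy": 0, "wz": 0, "claw": 0}, {"dx": 0, "dy": -1.5, "dz": 0, "wx": 0, "wy": 0, "wz": 0, "claw": 0}]}}

```text
time_s: 20.25
eef_pos: [0.514, -0.0923, 0.029]
orientation: [-3.141, -0.001, 1.619]
force: [-0.2, -1.0, 0.1]
gripper_width: 0.0001
finger_force: 0.0
```

{"fn": "send_rows", "kwargs": {"plan": [{"dx": 0, "dy": -0.8, "dz": 4, "wx": 0, "wy": 0, "wz": 0, "claw": 0}, {"dx": 0, "dy": 0, "dz": 4, "wx": 0, "wy": 0, "wz": 0, "claw": 0}, {"dx": 0, "dy": 0, "dz": 4, "wx": 0, "wy": 0, "wz": 0, "claw": 0}, {"dx": 0, "dy": 0, "dz": 5, "wx": 0, "wy": 0, "wz": 0, "claw": 0}, {"dx": 0, "dy": 0, "dz": 3, "wx": 0, "wy": 0, "wz": 0, "claw": 0}]}}

```text
time_s: 20.75
eef_pos: [0.5151, -0.1007, 0.2325]
orientation: [3.138, 0.0, 1.618]
force: [0.6, 0.1, -0.1]
gripper_width: 0.0002
finger_force: 0.0
```

```bash
python3 chk.py; python3 chk2.py
```

```text
20.8 [ 0.5176 -0.1013  0.236 ] [ 2.  -0.   2.8]
handle [[313, 238], [305, 245], [304, 252], [301, 254], [305, 268], [314, 260]]
vial/cup (281, 262, 20, 16)
vial/cup (260, 233, 7, 10)
20.8 [ 0.5176 -0.1013  0.236 ]
yellow outer (200, 0, 160, 40) xmin/max 0.4324 0.5419 y 0.0124 0.0438
blue outer (287, 111, 51, 27) xmin/max 0.4886 0.5322 y -0.0616 -0.0387
red outer (414, 183, 11, 14) xmin/max 0.5866 0.5948 y -0.1011 -0.0912
```

The handle now stays at its stop position (local y ≈ -0.132). Back over the window.

{"fn": "send_rows", "kwargs": {"plan": [{"dx": -1, "dy": 3.5, "dz": 0, "wx": 0, "wy": 0, "wz": 0, "claw": 0}, {"dx": -1.1, "dy": 4, "dz": 0, "wx": 0, "wy": 0, "wz": 0, "claw": 0}, {"dx": -1.1, "dy": 4, "dz": 0, "wx": 0, "wy": 0, "wz": 0, "claw": 0}, {"dx": -1.1, "dy": 4, "dz": 0, "wx": 0, "wy": 0, "wz": 0, "claw": 0}, {"dx": -1.0, "dy": 3.8, "dz": 0, "wx": 0, "wy": 0, "wz": 0, "claw": 0}]}}

```text
time_s: 21.35
eef_pos: [0.4594, 0.0942, 0.2282]
orientation: [-3.139, -0.0, 1.619]
force: [1.6, 0.9, -0.5]
gripper_width: -0.0001
finger_force: 0.0
```

{"fn": "send_rows", "kwargs": {"plan": [{"dx": 0, "dy": 0, "dz": -1, "wx": 0, "wy": 0, "wz": 0, "claw": 0}, {"dx": 0, "dy": 0, "dz": -2, "wx": 0, "wy": 0, "wz": 0, "claw": 0}, {"dx": 0, "dy": 0, "dz": -2, "wx": 0, "wy": 0, "wz": 0, "claw": 0}, {"dx": 0, "dy": 0, "dz": -2, "wx": 0, "wy": 0, "wz": 0, "claw": 0}, {"dx": 0, "dy": 0, "dz": 0, "wx": 0, "wy": 0, "wz": 0, "claw": 0}]}}

```text
time_s: 21.85
eef_pos: [0.4585, 0.0915, 0.1566]
orientation: [-3.135, 0.001, 1.618]
force: [0.8, -0.9, -0.2]
gripper_width: 0.0003
finger_force: 0.0
```

{"fn": "send_rows", "kwargs": {"plan": [{"dx": 0.4, "dy": 0, "dz": 0, "wx": 0, "wy": 0, "wz": 0, "claw": 0}, {"dx": 0, "dy": 0, "dz": -1.5, "wx": 0, "wy": 0, "wz": 0, "claw": 0}, {"dx": 0, "dy": 0, "dz": -1.5, "wx": 0, "wy": 0, "wz": 0, "claw": 0}, {"dx": 0, "dy": 0, "dz": -1, "wx": 0, "wy": 0, "wz": 0, "claw": 0}, {"dx": 0, "dy": 0, "dz": -0.3, "wx": 0, "wy": 0, "wz": 0, "claw": 0}]}}

```text
time_s: 22.35
eef_pos: [0.4652, 0.0923, 0.1159]
orientation: [-3.141, -0.0, 1.618]
force: [-0.0, 0.8, 0.1]
gripper_width: -0.0002
finger_force: 0.0
```

{"fn": "send_rows", "kwargs": {"plan": [{"dx": 0, "dy": 0, "dz": -0.4, "wx": 0, "wy": 0, "wz": 0, "claw": 0}, {"dx": 0, "dy": 0, "dz": -0.4, "wx": 0, "wy": 0, "wz": 0, "claw": 0}, {"dx": 0, "dy": 0, "dz": -0.4, "wx": 0, "wy": 0, "wz": 0, "claw": 0}, {"dx": 0, "dy": 0, "dz": -0.4, "wx": 0, "wy": 0, "wz": 0, "claw": 0}, {"dx": 0, "dy": 0, "dz": 0, "wx": 0, "wy": 0, "wz": 0, "claw": 0}]}}

```text
time_s: 22.85
eef_pos: [0.4651, 0.0924, 0.1003]
orientation: [3.141, -0.0, 1.618]
force: [-1.5, 0.1, 4.5]
gripper_width: 0.0
finger_force: 2.2
```

{"fn": "send_rows", "kwargs": {"plan": [{"dx": 0, "dy": 0, "dz": -0.3, "wx": 0, "wy": 0, "wz": 0, "claw": 0}, {"dx": 0, "dy": 0, "dz": -0.3, "wx": 0, "wy": 0, "wz": 0, "claw": 0}, {"dx": 0, "dy": 0, "dz": -0.2, "wx": 0, "wy": 0, "wz": 0, "claw": 0}, {"dx": 0, "dy": 0, "dz": 0, "wx": 0, "wy": 0, "wz": 0, "claw": 0}, {"dx": 0, "dy": 0, "dz": 0, "wx": 0, "wy": 0, "wz": 0, "claw": 0}]}}

```text
time_s: 23.35
eef_pos: [0.4654, 0.0924, 0.0932]
orientation: [3.14, -0.0, 1.618]
force: [-2.2, 0.4, 12.3]
gripper_width: -0.0001
finger_force: 6.2
```

{"fn": "send_rows", "kwargs": {"plan": [{"dx": 0, "dy": 0, "dz": -0.2, "wx": 0, "wy": 0, "wz": 0, "claw": 0}, {"dx": 0, "dy": 0, "dz": -0.2, "wx": 0, "wy": 0, "wz": 0, "claw": 0}, {"dx": 0, "dy": 0, "dz": -0.1, "wx": 0, "wy": 0, "wz": 0, "claw": 0}, {"dx": 0, "dy": 0, "dz": 0, "wx": 0, "wy": 0, "wz": 0, "claw": 0}, {"dx": 0, "dy": 0, "dz": 0, "wx": 0, "wy": 0, "wz": 0, "claw": 0}]}}

```text
time_s: 23.85
eef_pos: [0.4659, 0.0926, 0.0915]
orientation: [3.137, -0.002, 1.617]
force: [-9.5, -1.4, 51.7]
gripper_width: -0.0004
finger_force: 26.0
```

The resistance reached 12 N while driving the stopper, then the hard stop at the same bottom height as before. I release and rise.

{"fn": "send_rows", "kwargs": {"plan": [{"dx": 0, "dy": 0, "dz": 0.5, "wx": 0, "wy": 0, "wz": 0, "claw": 0}, {"dx": 0, "dy": 0, "dz": 1, "wx": 0, "wy": 0, "wz": 0, "claw": 0}, {"dx": 0, "dy": 0, "dz": 1.5, "wx": 0, "wy": 0, "wz": 0, "claw": 0}, {"dx": 0, "dy": 0, "dz": 3.5, "wx": 0, "wy": 0, "wz": 0, "claw": 0}, {"dx": 0, "dy": 0, "dz": 4, "wx": 0, "wy": 0, "wz": 0, "claw": 0}]}}

```text
time_s: 24.35
eef_pos: [0.4643, 0.0923, 0.1926]
orientation: [-3.139, 0.001, 1.618]
force: [0.5, 1.1, 0.7]
gripper_width: -0.0001
finger_force: 0.0
```

{"fn": "send_rows", "kwargs": {"plan": [{"dx": 0, "dy": 0, "dz": 4, "wx": 0, "wy": 0, "wz": 0, "claw": 0}, {"dx": 0, "dy": -3, "dz": 2, "wx": 0, "wy": 0, "wz": 0, "claw": 0}, {"dx": 0, "dy": -4, "dz": 0, "wx": 0, "wy": 0, "wz": 0, "claw": 0}, {"dx": 0, "dy": -4, "dz": 0, "wx": 0, "wy": 0, "wz": 0, "claw": 0}, {"dx": 0, "dy": 0, "dz": 0, "wx": 0, "wy": 0, "wz": 0, "claw": 0}]}}

```text
time_s: 24.85
eef_pos: [0.4648, -0.0241, 0.2529]
orientation: [3.14, 0.004, 1.608]
force: [-0.1, -0.1, -0.2]
gripper_width: -0.0004
finger_force: 0.0
```

```bash
python3 chk.py; python3 chk2.py; python3 - <<'E'
from h import *
s=r.capture("scene"); b=cv2.imread("pics/s7.png")
k=lambda f:cv2.resize(f[205:270,225:325],(400,260),interpolation=cv2.INTER_CUBIC)
cv2.imwrite("pics/m9.png",np.vstack([np.hstack([k(b),k(s[...,::-1])]),cv2.resize(cv2.imread("pics/w8.png")[0:300,150:550],(400,300))[:, :].repeat(2,1)[:, :800]]))
E
```

```text
24.9 [ 0.4649 -0.0206  0.2525] [ 0.9  0.5 -0.7]
handle [[313, 238], [305, 245], [304, 252], [301, 254], [305, 268], [314, 260]]
vial/cup (281, 262, 20, 16)
24.9 [ 0.4649 -0.0206  0.2525]
yellow outer (255, 0, 168, 155) xmin/max 0.4199 0.5423 y 0.0129 0.1291
yellow hole (273, 20, 94, 109) xmin/max 0.4328 0.5 y 0.0307 0.112
blue outer (339, 188, 48, 35) xmin/max 0.4854 0.5315 y -0.0606 -0.0272
red outer (449, 258, 11, 17) xmin/max 0.578 0.5889 y -0.0909 -0.0756
red outer (297, 45, 45, 61) xmin/max 0.4497 0.4827 y 0.048 0.0947
```

View pics/m9.png

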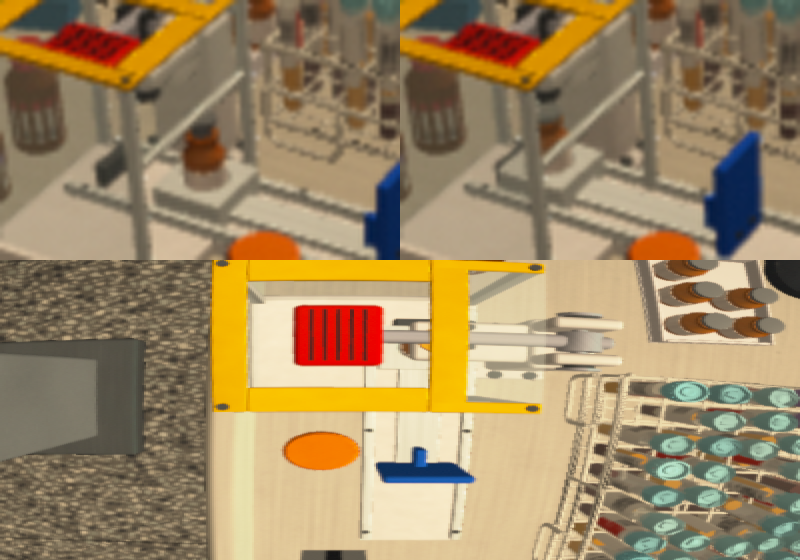

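The right crop shows the vial under the ram with a shorter cap line. The paddle is back up, the handle at its stop, the cup in place and the robot clear. I hand in.

```bash
python3 -c "
from workcell import r
print(r.close_job())"
```

```text
the job is handed in; nothing more can be done
None
```

Handed in at about 25 s; the verdict was not shown: the carriage was at its stop, the lever was pressed to the bottom (resistance rose to 12 N, then the hard stop) and sprang back, but stopper depth was judged only from that and a small image. My first push dragged the carriage back about 40 mm, because the fingertips sit about 35 mm behind the reported TCP; I also pressed the lever once with no vial under the ram before redoing the push.

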